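# Seal the well plate, then hold the mixer at full speed

### The job

The six cap strips on the well plate are only resting in their wells: holding the sprung press block by its rib, draw it along over them with steady, moderate pressure until every strip is fully home (do not touch the plate with bare fingers, and do not turn the dial before all are home), then set the block back down upright on the bench. Then turn the mixer's spring-return dial clockwise past its first two clicks to the third, full speed, and finish while still holding it there: it runs back if let go. Do not disturb the timer, dropper bottle and specimen cup that stand about.

Things in the scene. Friction and masses are not known exactly. Their poses are not given: they have to be found in the camera images.
- plate: White 96-well plate clamped on the platform of a white bench mixer (215 x 130 mm, deck 60 mm high). Origin: centre of the plate's top face (122 x 79 mm), 104 mm above the bench. Axes of mixer and plate: z up, -x towards the dial end, y across. The mixer is fixed, but stands elsewhere each time. The half away from the dial (+x) has open wells and no strips: flat and rigid at this height.
- strip_field (a point): On the plate's top face, in the middle of the six cap strips: 27 mm from the plate's origin towards the dial, same axes. Each strip is a white bar of 8 caps, 7.2 mm (x) by 76 mm (y), at 9 mm pitch in x, from -22.5 mm (strip 6, by the dial) to +22.5 mm (strip 1, at mid plate) from this point. Top of a loose strip: 5.5 mm above the plate's top face; fully home: 1.5 mm.
- press_block: Loose hand sealing block, 0.28 kg, 64 mm high, stands on the bench behind the tap. Origin: centre of the sole's underside, z up. Black grip rib 16 mm thick (x), 72 mm long (y), 30 to 64 mm above the origin; under it a metal carrier 40 x 80 mm. Sole 80 mm long (y), flat for 24 mm (x) with a 25 degree ramp before and behind (48 mm in all): draw it along x, either way; a half turn is alike.
- sole (a joint): How far the press block's sole has sprung up into the carrier (m): 0 at rest, 0.006 at the stop. It starts to give at 10 N and gives 1 mm for each further 2 N (22 N at the stop, then rigid).
- dial: The mixer's dial. Origin on its axis, under the flange, 62 mm above the bench; turns with the dial, like dial_grip. Tall neighbours: the tap (0.22 m) and the centrifuge (0.24 m, right beside the mixer) stand between mixer and press block, so carry the block over them with its sole 0.27 m or so above the bench; on the mixer's other side stands the microscope (0.38 m).
- dial_grip (a point): On the dial's axis at mid height of its black grip bar, 84 mm above the bench, 106 mm from the plate's origin towards the dial end. Bar: 44 mm long (x of this frame), 13 mm thick (y), from 13 mm below this point (there begins the round 48 mm flange) to 13 mm above it. White line on its -x end. The frame turns with the dial; z up.
- dial_angle (a joint): Dial angle (rad): 0 = off, at its stop, white line square to the mixer's end; grows clockwise seen from above. Clicks (detents) at 0.4, 0.8 and 1.2, crests between at 0.2, 0.6 and 1.0; end stop at 1.3. A return spring (0.09 N m at 0, 0.15 N m at 1.2; crests add up to 0.06 N m) drives it back to 0 from anywhere when let go.
- strip_1 (a joint): Travel of cap strip 1 (m): strip 1 is the one at the middle of the plate, 0 = loose, standing 4 mm proud, 0.004 = fully home against the plate. Pushing it down takes about 2.5 N; it stays where it is pushed.
- strip_2 (a joint): Travel of cap strip 2 (m): 0 = loose, standing 4 mm proud, 0.004 = fully home against the plate. Pushing it down takes about 2.5 N; it stays where it is pushed.
- strip_3 (a joint): Travel of cap strip 3 (m): 0 = loose, standing 4 mm proud, 0.004 = fully home against the plate. Pushing it down takes about 2.5 N; it stays where it is pushed.
- strip_4 (a joint): Travel of cap strip 4 (m): 0 = loose, standing 4 mm proud, 0.004 = fully home against the plate. Pushing it down takes about 2.5 N; it stays where it is pushed.
- strip_5 (a joint): Travel of cap strip 5 (m): 0 = loose, standing 4 mm proud, 0.004 = fully home against the plate. Pushing it down takes about 2.5 N; it stays where it is pushed.
- strip_6 (a joint): Travel of cap strip 6 (m): strip 6 is nearest the dial, 0 = loose, standing 4 mm proud, 0.004 = fully home against the plate. Pushing it down takes about 2.5 N; it stays where it is pushed.
- lab_timer: White digital timer, 62 x 66 x 20 mm, by the bench's front edge, beside the microscope's eyepieces; not to be disturbed. Origin under its centre.
- stain_dropper: Brown dropper bottle, 34 mm across, 102 mm high, by the front edge, left of the timer; not to be disturbed. Origin under its centre.
- specimen_cup: Lidded specimen cup, 62 mm across, 67 mm high, by the bench's front edge, between timer and mixer; not to be disturbed. Origin under its centre.

How it is judged:
By the outcome, as a careful person would: the job done as asked, in the order asked, and still so for the second after the job is handed in, while the arm keeps its last pose, push and grip.
It also fails if it takes over 72 s, if anything falls off the work surface, if the arm or the gripper's body presses on something with over 40 N, if the wrist force passes 120 N, or if a joint passes its speed limit or range.

### The arm

A 7-joint arm with a two-finger parallel gripper is mounted at the origin on the work surface; the furniture and walls round the work are solid. World frame = base frame: x ahead of the robot, y to its left, z up, the work surface at z = 0. Lengths are in m, angles in rad, forces in N, time in s.
With the tool pointing down it reaches from about 0.35 to 0.9 m from the base axis. Payload 8.1 kg.
Tool frame: the origin (TCP) lies on the centre line of the jaws, within the pads' length; the fingertips stand arm.nose_length ahead of it and the grasp point (between the pads) lies 11 mm behind it (arm.nose_length is the distance from the TCP to the fingertips, in m); z points along the fingers, y is the direction in which the jaws open and shut (so a half turn about z gives the same grasp; the last joint's range is limited). The gripper opens to 85 mm and grips with 20 to 120 N. Pads are 22 mm wide; open, the fingers measure 114 mm over their backs; the gripper's body (76 mm by 85 mm) begins 54 mm behind the grasp point. The pads swing forward as they close: fully open they stand 13 mm farther back than shut.
Start: joints at [-1.439, 0.434, 0.025, 1.573, -0.012, 1.134, -0.075], TCP at [0.145, 0.608, 0.239] pointing down, gripper open.
Joint ranges: [-2.62, 2.62], [-0.44, 2.09], [-1.27, 1.32], [0.08, 2.57], [-1.32, 4.46], [0.12, 2], [-2.74, 2.74]. Speed limits (rad/s): [2.22, 2.22, 3.01, 3.01, 3.14, 3.14, 3.14].

### API

Orientations are given as a unit quaternion [w, x, y, z].
In Python, from workcell import readout, optics, arm gives the robot as it stands.
- The arm moves only by the shell command python3 -m crank 'ROWS' [FORCE]. ROWS is JSON, a list of rows, each a list of 7 numbers: the shift along the tool's x, y, z in m, then the turn, a rotation vector about the tool's x, y, z in rad, then the opening, from 0 (shut) to 1 (fully open). In form: [[tx, ty, tz, wx, wy, wz, gripper], ...]. A call has exactly 5 rows; each row is the pose to reach, as a shift and turn from the pose measured when the call began, along the tool's axes at that moment; what a row does not reach only later rows make up. A row lasts 1/12 s, in which the tool goes at most 41.7 mm and 7.16 degrees, less where a joint would pass 70% of its speed; a pose out of reach is approached as far as the arm can. A call with a gripper value outside its range is refused whole. The fingers move at their own pace and stop on an object; FORCE is the grip in N (left out, the last holds). Time passes only in rows, so rows that repeat a pose let the fingers close, or fill a call up. It gives the time, the measured TCP pose, the force and the opening at its end, in the units of the state.
- readout.observe(): the state, without advancing time (a new reading comes with each control period).
- optics.snapshot(name): name is "scene" or "top" or "wrist"; returns a dict with "pixels" (384x512x3 uint8, red, green, blue), "fx", "fy", "cx", "cy" (pixels), "position" and "orientation" of the camera in the world; the wrist camera has in their place "hand_eye" (4x4, takes a point from camera to tool coordinates, whose origin is the TCP and whose axes are the flange's). Camera axes: x right, y up, looking along -z (the intrinsics and any distortion apply to the point x, -y, -z); pixel columns grow to the right and rows downward; lengths in m; the calibration is good to about 2 mm. The wrist camera is an equidistant fisheye: a pixel r from the principal point sees the ray r / f radians off the axis. A picture is of the moment at which its call begins: read the wrist's pose just before it. There is no depth.
- arm.hand_in(): hands the job in, once; it reports no verdict.
The state is a dict: "clock": time; "joint_positions": joint angles; "dq": joint speeds; "joint_torque": joint torques, N m; "tcp_pos": TCP position; "eef_rot": TCP orientation; "wrist_force": force on the tool from outside, world axes, zero at the start; "torque": the same for the moment, N m; "grip_width": finger opening in m.
Only numpy, scipy, OpenCV 4.12 (cv2) and the standard library are available. Lean on these libraries where they do the work, as an engineer would, in place of code of your own. Each camera call takes 0.05 s, during which the arm holds its last target. There are 200 camera calls.

## Working session

There is one attempt and no reset: what is moved stays moved. The work goes in short steps, Python scripts to look and compute and a shell command to move; the robot and the scene stay as the last step left them, time stands still between calls to the robot, and variables do not carry over. Pictures are saved under pics/ and viewed, about 8 in all and at most 12, crops included, and the job is handed in when it is done.

```bash
ls; mkdir -p pics; python3 - <<'E'
from workcell import readout, optics, arm
import cv2,json
o=readout.observe(); print(o, arm.nose_length)
for n in("scene","top","wrist"):
    s=optics.snapshot(n); cv2.imwrite(f"pics/{n}0.png",cv2.resize(s["pixels"][:,:,::-1],(800,600),interpolation=cv2.INTER_CUBIC))
    print({k:v for k,v in s.items() if k!="pixels"})
    import pickle; pickle.dump(s,open(f"{n}0.pkl","wb"))
E
```

```text
pics
{'clock': 0.0, 'joint_positions': array([-1.43861822,  0.43518703,  0.02494653,  1.57408937, -0.01161541,
        1.13399402, -0.07510047]), 'dq': array([ 0.00079615,  0.0007335 ,  0.00055936,  0.00136348, -0.00145948,
       -0.00106557,  0.00077813]), 'joint_torque': array([ 6.85744617e-04, -6.70480871e+01,  1.02507032e+00, -3.16210520e+01,
        1.54804008e-02,  1.22062897e-02,  6.48165451e-05]), 'tcp_pos': array([0.14531249, 0.60737144, 0.23855097]), 'eef_rot': array([-3.30114869e-05,  1.17145782e-01,  9.93114434e-01, -7.65733610e-04]), 'wrist_force': array([0.89628801, 0.68069612, 0.05134762]), 'torque': array([-0.02453171, -0.0216436 , -0.04940734]), 'grip_width': 0.08539191032720098} 0.008
{'fx': 359.79582781012175, 'fy': 359.79582781012175, 'cx': 258.77624189684906, 'cy': 191.85994330060427, 'position': array([ 1.41223473, -0.01551293,  0.63949697]), 'orientation': array([0.57776529, 0.34420105, 0.37268154, 0.63939141])}
{'fx': 349.12115982240636, 'fy': 349.12115982240636, 'cx': 250.2116475135148, 'cy': 191.35189371505226, 'position': array([ 0.38321397, -0.08697321,  1.22946799]), 'orientation': array([-0.69610303, -0.01149354,  0.0225392 ,  0.71749596])}
{'fx': 297.3186396354542, 'fy': 297.3186396354542, 'cx': 260.65070096202965, 'cy': 194.67880553293645, 'hand_eye': array([[-3.91300042e-04,  9.55341125e-01,  2.95504960e-01,
         7.56046554e-02],
       [ 9.99999895e-01,  4.44161205e-04, -1.11759423e-04,
         1.00437373e-03],
       [-2.38020212e-04,  2.95504886e-01, -9.55341199e-01,
        -1.33166362e-01],
       [ 0.00000000e+00,  0.00000000e+00,  0.00000000e+00,
         1.00000000e+00]])}
```

View pics/top0.png

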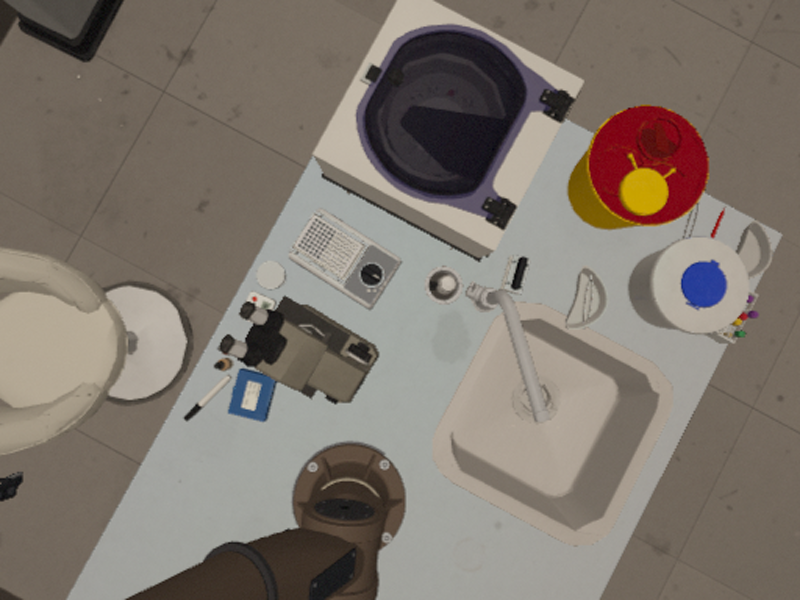

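View pics/scene0.png

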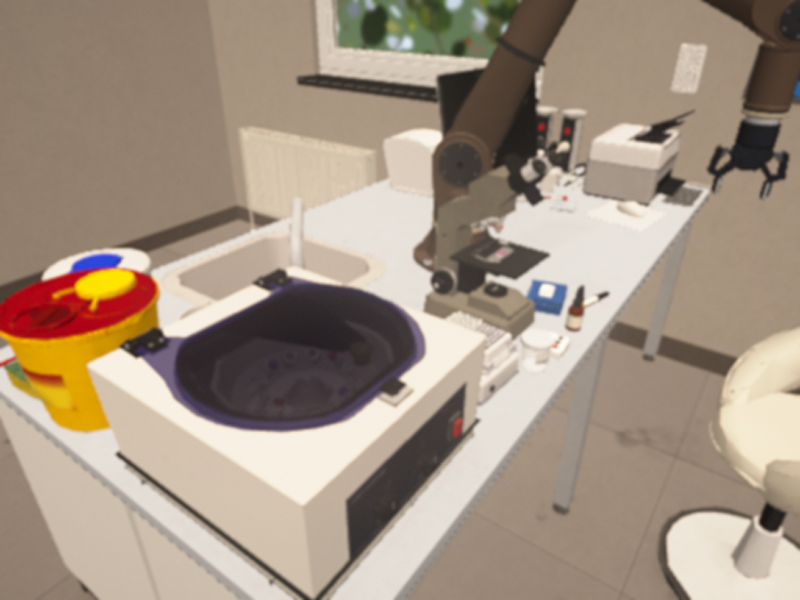

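The top view shows the mixer at about (345,258), with the dial at (371,273). The press block is at (517,272), to the right of the tap. The centrifuge is at the top and the microscope at (310,345). I'll enlarge both areas.

```bash
python3 - <<'E'
import pickle,cv2,numpy as np
s=pickle.load(open("top0.pkl","rb"));im=s["pixels"][:,:,::-1]
a=cv2.resize(im[125:205,180:260],(640,640)[:2],interpolation=cv2.INTER_CUBIC)[:600]  # 8x
b=cv2.resize(im[155:195,315:345],None,fx=5,fy=5,interpolation=cv2.INTER_CUBIC)
c=np.zeros((600,800,3),np.uint8);c[:,:640]=a;c[:200,645:795]=b
cv2.imwrite("pics/crop0.png",c)
E
```

```text
(no output)
```

View pics/crop0.png

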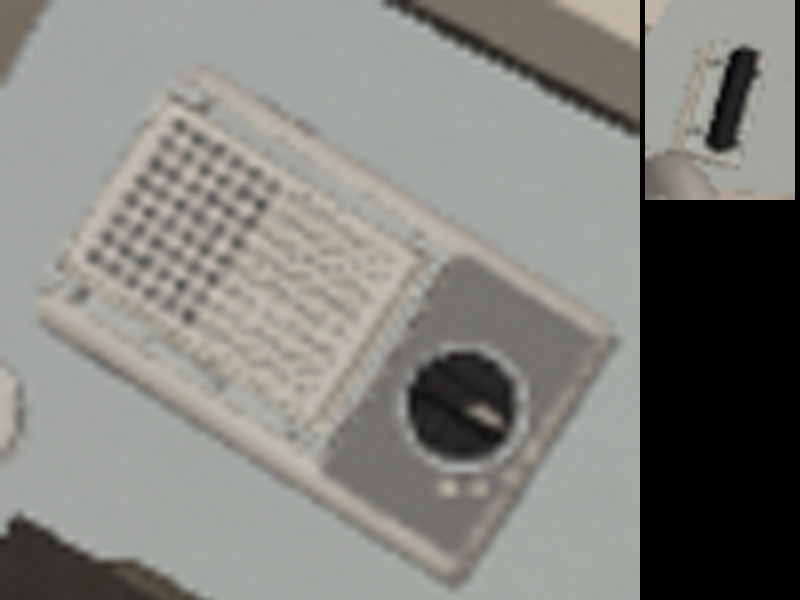

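```bash
cat > geo.py <<'E'
import pickle,numpy as np
from scipy.spatial.transform import Rotation as R
def rot(q): return R.from_quat(np.roll(q,-1))
def pix(s,u,v,z):
    d=rot(s["orientation"]).apply([(u-s["cx"])/s["fx"],-(v-s["cy"])/s["fy"],-1])
    p=s["position"]; return p+d*(z-p[2])/d[2]
E
python3 - <<'E'
from geo import *
s=pickle.load(open("top0.pkl","rb"))
f=lambda u,v,z:pix(s,180+u/8-.5,125+v/8-.5,z)
P=[f(*c,.104) for c in((172,100),(425,252),(312,425),(62,265))]
c=np.mean(P,0);print("plate",c,[np.linalg.norm(P[i]-P[i-1]) for i in range(4)])
d=f(464,402,.097);print("dial",d,np.linalg.norm((d-c)[:2]))
ax=(P[0]+P[3]-P[1]-P[2]);print("yaw of +x",np.degrees(np.arctan2(ax[1],ax[0])),"via dial",np.degrees(np.arctan2(*(c-d)[[1,0]])))
ay=(P[0]+P[1]-P[2]-P[3]);print("yaw of edge y",np.degrees(np.arctan2(ay[1],ay[0])))
g=lambda u,v,z:pix(s,315+u/5-.5,155+v/5-.5,z)
a,b=g(103,48,.064),g(73,150,.064);print("rib",(a+b)/2,np.linalg.norm(a-b),np.degrees(np.arctan2(*(a-b)[[1,0]])))
for n,u,v in(("tap",450,285),("base",350,497),("tapspout",487,296)): print(n,pix(s,u*.64,v*.64,.22 if 'tap' in n else 0))
for n,u,v,z in(("cent corner",487,252,.24),("cent corner2",318,158,.24),("c3",583,80,.24),("micro top",375,360,.2),("micro eyep",255,315,.38),("micro r",330,400,.2)): print(n,pix(s,u*.64,v*.64,z))
from workcell import readout
o=readout.observe();print(rot(o["eef_rot"]).as_matrix().round(3))
E
```

```text
plate [0.55224786 0.02185374 0.104     ] [np.float64(0.08047196052320171), np.float64(0.119886146382324), np.float64(0.08375278414175107), np.float64(0.12016828431963597)]
dial [ 0.4927888  -0.06581456  0.097     ] 0.10592973552351502
yaw of +x 56.42373620656078 via dial 55.85379431767418
yaw of edge y -34.7129700023363
rib [ 0.48827211 -0.38305808  0.064     ] 0.0720037853767896 -18.736782061309466
tap [ 0.45433023 -0.21396777  0.22      ]
base [ 0.00589225 -0.00294432  0.        ]
tapspout [ 0.43181965 -0.28207796  0.22      ]
cent corner [ 0.51137304 -0.28136718  0.24      ]
cent corner2 [0.69361066 0.02276771 0.24      ]
c3 [ 0.82802234 -0.47316041  0.24      ]
micro top [ 0.31875633 -0.07034007  0.2       ]
micro eyep [0.4053817  0.11071902 0.38      ]
micro r [0.24696846 0.01590439 0.2       ]
[[-0.973  0.233 -0.   ]
 [ 0.233  0.973 -0.001]
 [-0.    -0.001 -1.   ]]
```

The plate is at (0.552, 0.022) with yaw about 56°, and the rib is at (0.488, -0.383) with its long axis at -19°. Next I'll plan the travel, going high around the microscope.

```bash
cat >> geo.py <<'E'
def plan(wps,step=.19):
    """wps: (x,y,z,yaw_of_tool_y deg); prints tool-frame shift + wz for each call"""
    from workcell import readout
    o=readout.observe();p=o["tcp_pos"];M=rot(o["eef_rot"]).as_matrix();yaw=np.degrees(np.arctan2(M[1,1],M[0,1]))
    print("now",p.round(4),"yaw",yaw.round(2),"z",M[:,2].round(3),"t",round(o["clock"],2),"F",o["wrist_force"].round(1),"j",o["joint_positions"].round(2))
    for x,y,z,w in wps:
        t=np.array([x,y,z]);dw=(w-yaw+180)%360-180
        n=int(max(1,np.ceil(np.linalg.norm(t-p)/step),np.ceil(abs(dw)/34)))
        for i in range(n):
            a=np.radians(yaw+dw*i/n);d=(t-p)/n
            print("  call",np.round([-np.sin(a)*d[0]+np.cos(a)*d[1],np.cos(a)*d[0]+np.sin(a)*d[1],-d[2]],3),"wz",round(-np.radians(dw/n),3))
        p=t;yaw=w
E
python3 -c "
from geo import *
plan([(.38,.46,.40,76.5),(.6,.1,.45,76.5),(.58,-.2,.42,76.5),(.488,-.383,.27,71.3)])"
```

```text
now [0.1454 0.6075 0.2387] yaw 76.54 z [-0.    -0.001 -1.   ] t 0.15 F [0.  0.4 0.8] j [-1.44  0.44  0.02  1.57 -0.01  1.13 -0.08]
  call [-0.131 -0.044 -0.081] wz 0.0
  call [-0.131 -0.044 -0.081] wz 0.0
  call [-0.099 -0.1   -0.017] wz -0.0
  call [-0.099 -0.1   -0.017] wz -0.0
  call [-0.099 -0.1   -0.017] wz -0.0
  call [-0.025 -0.148  0.015] wz -0.0
  call [-0.025 -0.148  0.015] wz -0.0
  call [ 0.023 -0.1    0.075] wz 0.045
  call [ 0.019 -0.101  0.075] wz 0.045
```

```bash

python3 -m crank '[[-0.026,-0.009,-0.016,0,0,0,1],[-0.052,-0.018,-0.032,0,0,0,1],[-0.079,-0.026,-0.049,0,0,0,1],[-0.105,-0.035,-0.065,0,0,0,1],[-0.131,-0.044,-0.081,0,0,0,1]]'
python3 -m crank '[[-0.026,-0.009,-0.016,0,0,0,1],[-0.052,-0.018,-0.032,0,0,0,1],[-0.079,-0.026,-0.049,0,0,0,1],[-0.105,-0.035,-0.065,0,0,0,1],[-0.131,-0.044,-0.081,0,0,0,1]]'
python3 -c "
from geo import *
plan([(.6,.1,.45,76.5),(.58,-.2,.42,76.5),(.488,-.383,.27,71.3)])"
```

```text
clock: 0.57
tcp_pos: [0.2635, 0.5333, 0.3203]
eef_rot: [-0.0, 0.117, 0.993, -0.001]
wrist_force: [-0.1, 1.2, 0.2]
grip_width: 0.0854
clock: 0.98
tcp_pos: [0.3817, 0.4591, 0.4021]
eef_rot: [-0.0, 0.117, 0.993, -0.001]
wrist_force: [1.1, -0.2, 0.5]
grip_width: 0.0852
now [0.3817 0.4591 0.4021] yaw 76.54 z [-0.001 -0.002 -1.   ] t 0.98 F [ 1.1 -0.2  0.5] j [-1.06  0.31  0.14  1.37 -0.04  1.47  0.41]
  call [-0.099 -0.099 -0.016] wz 0.0
  call [-0.099 -0.099 -0.016] wz 0.0
  call [-0.099 -0.099 -0.016] wz 0.0
  call [-0.025 -0.148  0.015] wz -0.0
  call [-0.025 -0.148  0.015] wz -0.0
  call [ 0.023 -0.1    0.075] wz 0.045
  call [ 0.019 -0.101  0.075] wz 0.045
```

Tracking is exact, so I'll carry on to above the block.

```bash

python3 -m crank '[[-0.020,-0.020,-0.003,0,0,0,1],[-0.040,-0.040,-0.006,0,0,0,1],[-0.059,-0.059,-0.010,0,0,0,1],[-0.079,-0.079,-0.013,0,0,0,1],[-0.099,-0.099,-0.016,0,0,0,1]]' | tail -2
python3 -m crank '[[-0.020,-0.020,-0.003,0,0,0,1],[-0.040,-0.040,-0.006,0,0,0,1],[-0.059,-0.059,-0.010,0,0,0,1],[-0.079,-0.079,-0.013,0,0,0,1],[-0.099,-0.099,-0.016,0,0,0,1]]' | tail -2
python3 -m crank '[[-0.020,-0.020,-0.003,0,0,0,1],[-0.040,-0.040,-0.006,0,0,0,1],[-0.059,-0.059,-0.010,0,0,0,1],[-0.079,-0.079,-0.013,0,0,0,1],[-0.099,-0.099,-0.016,0,0,0,1]]' | tail -2
python3 -m crank '[[-0.005,-0.030,0.003,0,0,0,1],[-0.010,-0.060,0.006,0,0,0,1],[-0.015,-0.090,0.009,0,0,0,1],[-0.020,-0.120,0.012,0,0,0,1],[-0.025,-0.148,0.015,0,0,0,1]]' | tail -2
python3 -m crank '[[-0.005,-0.030,0.003,0,0,0,1],[-0.010,-0.060,0.006,0,0,0,1],[-0.015,-0.090,0.009,0,0,0,1],[-0.020,-0.120,0.012,0,0,0,1],[-0.025,-0.148,0.015,0,0,0,1]]' | tail -2
python3 -m crank '[[0.005,-0.020,0.015,0,0,0.009,1],[0.010,-0.040,0.030,0,0,0.018,1],[0.015,-0.060,0.045,0,0,0.027,1],[0.019,-0.080,0.060,0,0,0.036,1],[0.023,-0.1,0.075,0,0,0.045,1]]'
python3 -m crank '[[0.004,-0.020,0.015,0,0,0.009,1],[0.008,-0.040,0.030,0,0,0.018,1],[0.012,-0.060,0.045,0,0,0.027,1],[0.016,-0.080,0.060,0,0,0.036,1],[0.019,-0.101,0.075,0,0,0.045,1]]'
python3 - <<'E'
from geo import *
from workcell import optics,readout
import cv2
plan([(.488,-.383,.043,71.3)],.05)
o=readout.observe();s=optics.snapshot("wrist");s["o"]=o;pickle.dump(s,open("wrist1.pkl","wb"))
cv2.imwrite("pics/wrist1.png",cv2.resize(s["pixels"][:,:,::-1],(800,600),interpolation=cv2.INTER_CUBIC))
E
```

```text
wrist_force: [1.2, -0.3, -0.9]
grip_width: 0.0852
wrist_force: [0.5, -0.0, -0.5]
grip_width: 0.0853
wrist_force: [0.8, -0.4, -0.4]
grip_width: 0.0853
wrist_force: [0.8, -0.3, -0.9]
grip_width: 0.085
wrist_force: [0.5, -0.1, 0.0]
grip_width: 0.0854
clock: 3.48
tcp_pos: [0.5348, -0.2984, 0.345]
eef_rot: [-0.001, 0.14, 0.99, -0.001]
wrist_force: [0.3, 0.2, -0.4]
grip_width: 0.0857
clock: 3.9
tcp_pos: [0.4877, -0.3908, 0.2694]
eef_rot: [-0.001, 0.162, 0.987, -0.001]
wrist_force: [0.7, -0.6, -0.0]
grip_width: 0.0855
now [ 0.4877 -0.3908  0.2694] yaw 71.33 z [-0.003 -0.002 -1.   ] t 3.9 F [ 0.7 -0.6 -0. ] j [ 0.25  0.44  0.5   1.56 -0.22  1.2   2.03]
  call [0.    0.001 0.045] wz 0.0
  call [0.    0.001 0.045] wz 0.0
  call [0.    0.001 0.045] wz 0.0
  call [0.    0.001 0.045] wz 0.0
  call [0.    0.001 0.045] wz 0.0
```

View pics/wrist1.png

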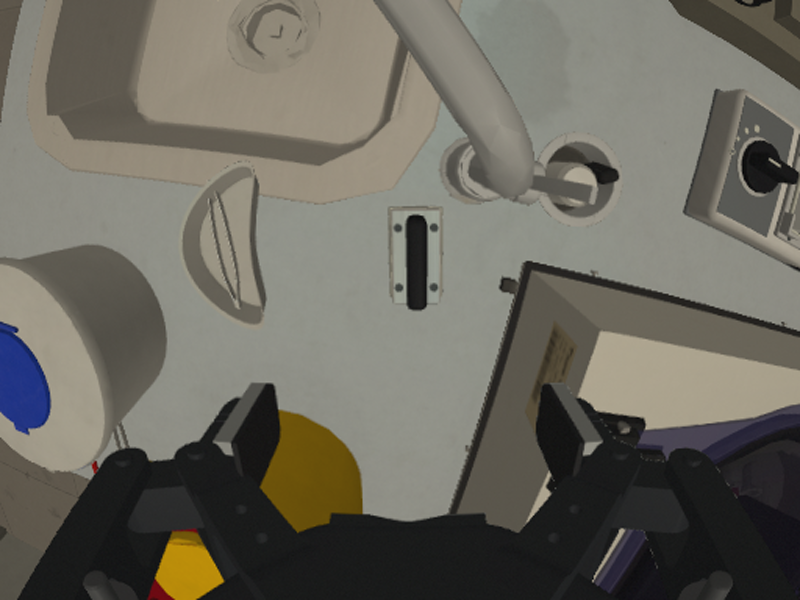

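The rib runs from (417,216) to (417,310), aligned with the tool. I'll convert these to world positions.

```bash
cat >> geo.py <<'E'
def wpix(s,u,v,z):
    x,y=(u-s["cx"])/s["fx"],(v-s["cy"])/s["fy"];r=np.hypot(x,y)
    k=np.sin(r)/r if r>1e-9 else 1.
    d=np.array([x*k,-y*k,-np.cos(r)]);H=s["hand_eye"];o=s["o"];Rt=rot(o["eef_rot"])
    d=Rt.apply(H[:3,:3]@d);p=o["tcp_pos"]+Rt.apply(H[:3,3]);return p+d*(z-p[2])/d[2]
E
python3 - <<'E'
from geo import *
s=pickle.load(open("wrist1.pkl","rb"))
f=lambda u,v,z:wpix(s,u*.64-.2,v*.64-.2,z)
a,b=f(417,215,.064),f(416.5,310,.064)
print(a,b,(a+b)/2,np.linalg.norm(a-b),np.degrees(np.arctan2(*(a-b)[[1,0]])))
P=[f(*c,.030) for c in((390,208),(441,208),(440,303),(392,303))];print(np.mean(P,0),"carrier")
print("dial",f(768,162,.097))
plan([(*((a+b)/2)[:2],.09,71.3)],.2)
E
```

```text
[ 0.45245412 -0.37105153  0.064     ] [ 0.52123963 -0.39436383  0.064     ] [ 0.48684688 -0.38270768  0.064     ] 0.07262857474168578 161.27781513196612
[ 0.48797968 -0.38331135  0.03      ] carrier
dial [ 0.4844053  -0.08169343  0.097     ]
now [ 0.4836 -0.3947  0.2666] yaw 70.99 z [-0.008 -0.002 -1.   ] t 3.95 F [-3.4 -2.4 -1.6] j [ 0.26  0.44  0.5   1.56 -0.21  1.2   2.04]
  call [0.001 0.012 0.177] wz -0.005
```

```bash

python3 -m crank '[[0,0.006,0.030,0,0,0,1],[0.001,0.011,0.06,0,0,0,1],[0.001,0.011,0.09,0,0,0,1],[0.001,0.011,0.12,0,0,0,1],[0.001,0.011,0.12,0,0,0,1]]'
python3 -c "
from geo import *
plan([(.4873,-.383,.043,71.28)],.2)"
```

```text
clock: 4.37
tcp_pos: [0.4827, -0.3814, 0.1409]
eef_rot: [-0.008, 0.165, 0.986, 0.0]
wrist_force: [-1.0, 1.0, -0.8]
grip_width: 0.0852
now [ 0.4827 -0.3814  0.1409] yaw 71.02 z [-0.016  0.003 -1.   ] t 4.37 F [-1.   1.  -0.8] j [ 0.27  0.55  0.45  1.73 -0.27  0.95  2.07]
  call [-0.005 -0.     0.098] wz -0.005
```

```bash
cat >> geo.py <<'E'
def go(x,y,z,w):
    """single-call target: exact tool-frame row incl. tilt correction"""
    from workcell import readout
    o=readout.observe();p=o["tcp_pos"];M=rot(o["eef_rot"]).as_matrix();a=np.radians(w)
    T=np.array([[-np.sin(a),np.cos(a),0],[np.cos(a),np.sin(a),0],[0,0,-1]])
    yaw=np.degrees(np.arctan2(M[1,1],M[0,1]))
    print("p",p.round(4),"yaw",yaw.round(2),"z",M[:,2].round(3),"t",round(o["clock"],2),"F",o["wrist_force"].round(1),"g",round(o["grip_width"],4))
    print("  row",(M.T@(np.array([x,y,z])-p)).round(4),R.from_matrix(M.T@T).as_rotvec().round(4))
E
python3 -c "
from geo import *
go(.4873,-.383,.080,71.28)"
```

```text
p [ 0.4827 -0.3814  0.1409] yaw 71.02 z [-0.016  0.003 -1.   ] t 4.37 F [-1.   1.  -0.8] g 0.0852
  row [-0.0059  0.0001  0.0608] [-0.0023 -0.016  -0.0046]
```

```bash

python3 -m crank '[[-0.003,0,0.020,-0.001,-0.008,-0.003,1],[-0.006,0,0.04,-0.002,-0.016,-0.005,1],[-0.006,0,0.06,-0.002,-0.016,-0.005,1],[-0.006,0,0.061,-0.002,-0.016,-0.005,1],[-0.006,0,0.061,-0.002,-0.016,-0.005,1]]' >/dev/null
python3 -c "
from geo import *
go(.4873,-.383,.043,71.28)"
```

```text
p [ 0.4873 -0.3831  0.0803] yaw 71.3 z [-0.001  0.    -1.   ] t 4.78 F [-0.   1.   1.1] g 0.0855
  row [0.     0.0001 0.0373] [-0.     -0.001   0.0004]
```

Very accurate. I'll descend, grip, then lift a little.

```bash

python3 -m crank '[[0,0,0.015,0,-0.001,0,1],[0,0,0.030,0,-0.001,0,1],[0,0,0.037,0,-0.001,0,1],[0,0,0.037,0,-0.001,0,1],[0,0,0.037,0,-0.001,0,0.5]]'
python3 -m crank '[[0,0,0,0,0,0,0.2],[0,0,0,0,0,0,0],[0,0,0,0,0,0,0],[0,0,0,0,0,0,0],[0,0,0,0,0,0,0]]' 80
python3 -m crank '[[0,0,0,0,0,0,0],[0,0,0,0,0,0,0],[0,0,0,0,0,0,0],[0,0,0,0,0,0,0],[0,0,0,0,0,0,0]]' 80
python3 -m crank '[[0,0,-0.01,0,0,0,0],[0,0,-0.02,0,0,0,0],[0,0,-0.03,0,0,0,0],[0,0,-0.03,0,0,0,0],[0,0,-0.03,0,0,0,0]]' 80
python3 - <<'E'
from geo import *
from workcell import optics,readout
import cv2
go(.4873,-.383,.32,71.28)
o=readout.observe();s=optics.snapshot("wrist");s["o"]=o;pickle.dump(s,open("wrist2.pkl","wb"))
cv2.imwrite("pics/wrist2.png",cv2.resize(s["pixels"][:,:,::-1],(800,600),interpolation=cv2.INTER_CUBIC))
E
```

```text
clock: 5.2
tcp_pos: [0.4878, -0.3835, 0.0445]
eef_rot: [0.0, 0.162, 0.987, -0.0]
wrist_force: [0.2, -0.1, -0.4]
grip_width: 0.0755
clock: 5.62
tcp_pos: [0.488, -0.3837, 0.045]
eef_rot: [0.001, 0.162, 0.987, -0.0]
wrist_force: [-1.1, 1.6, 6.9]
grip_width: 0.0147
clock: 6.03
tcp_pos: [0.488, -0.3836, 0.0451]
eef_rot: [0.001, 0.162, 0.987, -0.0]
wrist_force: [-0.8, 1.4, 4.3]
grip_width: 0.0147
clock: 6.45
tcp_pos: [0.4885, -0.384, 0.0761]
eef_rot: [0.002, 0.162, 0.987, -0.001]
wrist_force: [0.0, 0.9, -4.0]
grip_width: 0.0142
p [ 0.4885 -0.384   0.0761] yaw 71.3 z [ 0.003 -0.002 -1.   ] t 6.45 F [ 0.   0.9 -4. ] g 0.0142
  row [ 0.0006  0.0004 -0.2439] [-0.0008  0.0035  0.0004]
```

View pics/wrist2.png

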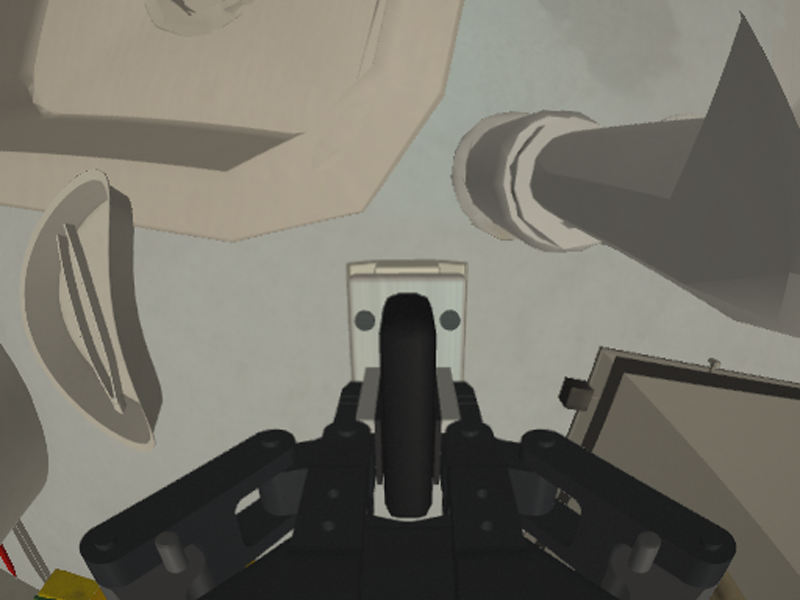

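The block is held centrally by its rib. I'll lift it and carry it toward the plate.

```bash

python3 -m crank '[[0,0,-0.03,0,0.003,0,0],[0,0,-0.06,0,0.003,0,0],[0,0,-0.09,0,0.003,0,0],[0,0,-0.12,0,0.003,0,0],[0,0,-0.14,0,0.003,0,0]]' 80 |grep tcp
python3 -m crank '[[0,0,-0.03,0,0,0,0],[0,0,-0.06,0,0,0,0],[0,0,-0.09,0,0,0,0],[0,0,-0.12,0,0,0,0],[0,0,-0.12,0,0,0,0]]' 80 |grep tcp
python3 -c "
from geo import *
plan([(.565,-.2,.34,64),(.62,-.03,.34,56)],.15)"
```

```text
tcp_pos: [0.4881, -0.3839, 0.2179]
tcp_pos: [0.4893, -0.3855, 0.3437]
now [ 0.4893 -0.3855  0.3437] yaw 71.28 z [ 0.008 -0.006 -1.   ] t 7.33 F [ 0.2 -0.5 -2.1] j [ 0.23  0.38  0.52  1.45 -0.19  1.35  2.  ]
  call [-0.006  0.1    0.002] wz 0.064
  call [0.    0.1   0.002] wz 0.064
  call [ 0.013  0.088 -0.   ] wz 0.07
  call [ 0.019  0.087 -0.   ] wz 0.07
```

```bash

python3 -m crank '[[-0.001,0.02,0,0.003,0.010,0.013,0],[-0.002,0.04,0,0.003,0.010,0.026,0],[-0.004,0.06,0,0.003,0.010,0.038,0],[-0.005,0.08,0,0.003,0.010,0.051,0],[-0.006,0.1,0,0.003,0.010,0.064,0]]' 80 |grep tcp
python3 -m crank '[[0,0.02,0,0,0,0.013,0],[0,0.04,0,0,0,0.026,0],[0,0.06,0,0,0,0.038,0],[0,0.08,0,0,0,0.051,0],[0,0.1,0,0,0,0.064,0]]' 80 |grep tcp
python3 -m crank '[[0.003,0.02,0,0,0,0.014,0],[0.006,0.04,0,0,0,0.028,0],[0.009,0.06,0,0,0,0.042,0],[0.011,0.075,0,0,0,0.056,0],[0.013,0.088,0,0,0,0.07,0]]' 80 |grep tcp
python3 -c "
from geo import *
go(.62,-.03,.34,56)"
```

```text
tcp_pos: [0.5269, -0.2914, 0.3422]
tcp_pos: [0.5649, -0.1978, 0.3403]
tcp_pos: [0.592, -0.1112, 0.3384]
p [ 0.592  -0.1112  0.3384] yaw 59.91 z [-0.008 -0.003 -1.   ] t 8.58 F [ 0.1 -0.3 -2.7] g 0.0148
  row [ 0.0165  0.0842 -0.0021] [-0.0068 -0.005   0.0683]
```

```bash

python3 -m crank '[[0.006,0.03,-0.001,-0.002,-0.002,0.02,0],[0.012,0.06,-0.002,-0.004,-0.004,0.04,0],[0.016,0.084,-0.002,-0.007,-0.005,0.068,0],[0.016,0.084,-0.002,-0.007,-0.005,0.068,0],[0.016,0.084,-0.002,-0.007,-0.005,0.068,0]]' 80 |grep tcp
python3 - <<'E'
from geo import *
from workcell import optics,readout
import cv2
go(.62,-.03,.34,56)
o=readout.observe();s=optics.snapshot("wrist");s["o"]=o;pickle.dump(s,open("wrist3.pkl","wb"))
cv2.imwrite("pics/wrist3.png",cv2.resize(s["pixels"][:,:,::-1],(800,600),interpolation=cv2.INTER_CUBIC))
E
```

```text
tcp_pos: [0.6202, -0.0282, 0.3382]
p [ 0.6202 -0.0282  0.3382] yaw 56.23 z [-0.002  0.    -1.   ] t 9.0 F [-0.2 -0.2 -3. ] g 0.0147
  row [-0.0009 -0.0016 -0.0018] [-0.001  -0.0022  0.0039]
```

View pics/wrist3.png

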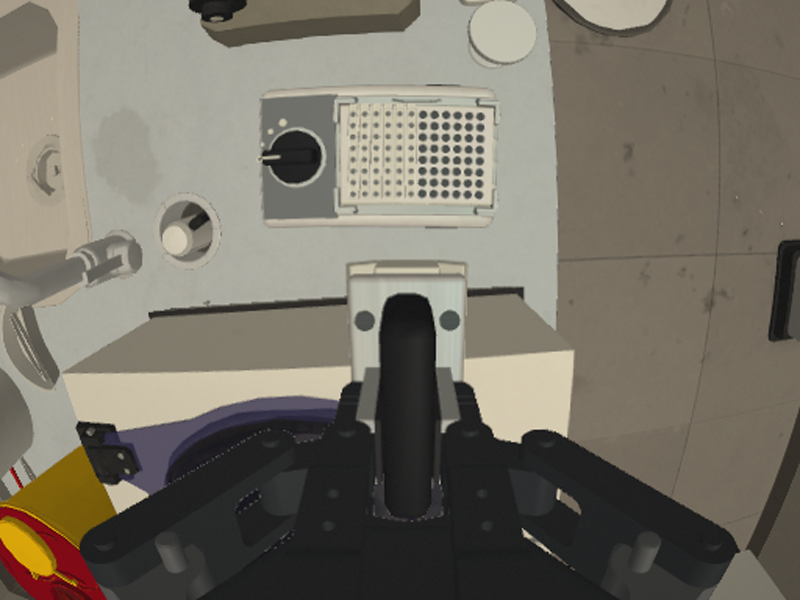

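The plate is in full view, well aligned with the tool, with the dial at (294,157). I'll enlarge it for the corners.

```bash
python3 - <<'E'
import pickle,cv2
s=pickle.load(open("wrist3.pkl","rb"));im=s["pixels"][:,:,::-1]
cv2.imwrite("pics/crop3.png",cv2.resize(im[50:150,160:325],None,fx=4.8,fy=4.8,interpolation=cv2.INTER_CUBIC))
E
```

```text
(no output)
```

View pics/crop3.png

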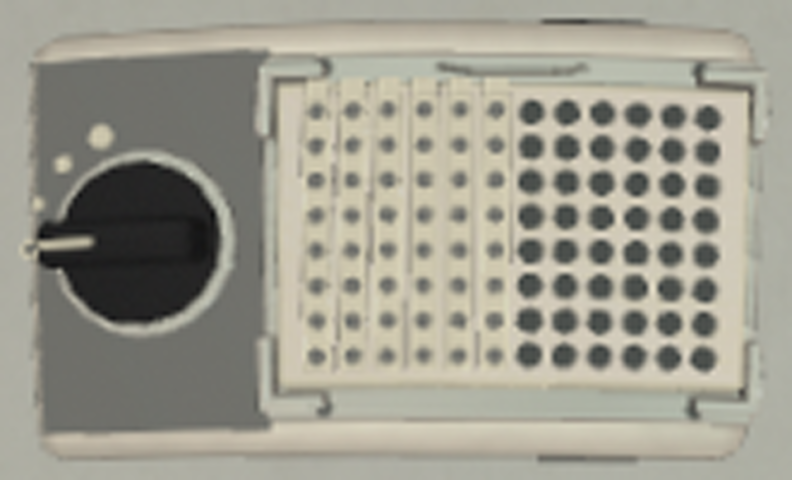

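```bash
python3 - <<'E'
from geo import *
s=pickle.load(open("wrist3.pkl","rb"))
f=lambda u,v,z:wpix(s,160+(u+.5)/4.8-.5,50+(v+.5)/4.8-.5,z)
pts=[((707,118),49.5,-31.5,.104),((704,359),49.5,31.5,.104),((532,113),4.5,-31.5,.104),((530,357),4.5,31.5,.104),((496,110),-4.5,-31.5,.1095),((495,357),-4.5,31.5,.1095),((316,110),-49.5,-31.5,.1095),((316,357),-49.5,31.5,.1095)]
W=np.array([f(*p[0],p[3])[:2] for p in pts]); 
L=np.array([[p[1],-p[2]] for p in pts])/1000 # sign of y tested
for sg in(1,-1):
    l=L*[1,sg];A=l-l.mean(0);B=W-W.mean(0)
    z=(B[:,0]+1j*B[:,1])@np.conj(A[:,0]+1j*A[:,1])/np.sum(A**2)
    c=W.mean(0)-np.array([(z*(l.mean(0)@[1,1j])).real,(z*(l.mean(0)@[1,1j])).imag])
    print(sg,"scale",abs(z),"yaw",np.degrees(np.angle(z)),"origin",c)
    C=((A@[1,1j])*z);print((np.c_[C.real,C.imag]-B).round(4).tolist())
print("bar",f(122,242,.097),f(40,243,.097),f(205,240,.097),"flange",f(142,245,.071))
E
```

```text
1 scale 0.9986884891702422 yaw 55.8383406837611 origin [0.55351584 0.0257739 ]
[[0.0002, 0.0003], [0.0001, -0.0002], [-0.0002, 0.0], [-0.0003, 0.0], [-0.0001, 0.0001], [-0.0001, -0.0001], [0.0002, -0.0002], [0.0002, 0.0001]]
-1 scale 0.10846906123022405 yaw 54.9650149939037 origin [0.55351584 0.0257739 ]
[[0.0043, -0.0559], [-0.0534, -0.017], [0.0264, -0.0229], [-0.0314, 0.0163], [0.031, -0.0162], [-0.0267, 0.0228], [0.0537, 0.0167], [-0.004, 0.0562]]
bar [ 0.49587629 -0.05928298  0.097     ] [ 0.48224524 -0.07770435  0.097     ] [ 0.50884251 -0.04086862  0.097     ] flange [ 0.49578694 -0.06021359  0.071     ]
```

Plate origin is about (0.553, 0.024), averaged over the two cameras, with yaw 55.85°. Next I'll move over the rigid half and come down to 12 mm above it.

```bash
python3 -c "
from geo import *
go(.574,.0532,.30,55.85)"
```

```text
p [ 0.6199 -0.0302  0.3386] yaw 56.08 z [-0.002 -0.    -1.   ] t 9.05 F [-1.1 -0.6 -2.8] g 0.0145
  row [0.0845 0.0436 0.0387] [-0.0015 -0.0015  0.004 ]
```

```bash

python3 -m crank '[[0.025,0.013,0,-0.001,-0.001,0.002,0],[0.050,0.026,0.005,-0.001,-0.001,0.004,0],[0.075,0.039,0.02,-0.001,-0.001,0.004,0],[0.0845,0.0436,0.038,-0.001,-0.001,0.004,0],[0.0845,0.0436,0.0385,-0.001,-0.001,0.004,0]]' 80 |grep tcp
python3 -c "
from geo import *
go(.574,.0532,.161,55.85)"
```

```text
tcp_pos: [0.5708, 0.0552, 0.2968]
p [0.5708 0.0552 0.2968] yaw 56.03 z [-0.007  0.    -1.   ] t 9.47 F [-1.   0.9 -3.2] g 0.0148
  row [-0.0046  0.0006  0.1358] [-0.0034 -0.0056  0.0032]
```

```bash

python3 -m crank '[[-0.002,0,0.030,-0.002,-0.003,0.002,0],[-0.0046,0.0006,0.06,-0.0034,-0.0056,0.003,0],[-0.0046,0.0006,0.09,-0.0034,-0.0056,0.003,0],[-0.0046,0.0006,0.12,-0.0034,-0.0056,0.003,0],[-0.0046,0.0006,0.136,-0.0034,-0.0056,0.003,0]]' 80 |grep tcp
python3 - <<'E'
from geo import *
from workcell import optics,readout
import cv2
go(.574,.0532,.153,55.85)
s=optics.snapshot("scene");im=s["pixels"][:,:,::-1]
cv2.imwrite("pics/scene4.png",cv2.resize(im[60:260,200:400],(600,600),interpolation=cv2.INTER_CUBIC))
go(.574,.0532,.153,55.85)
E
```

```text
tcp_pos: [0.5727, 0.0506, 0.1579]
p [0.5727 0.0506 0.1579] yaw 55.72 z [-0.003 -0.002 -1.   ] t 9.88 F [-0.8 -0.8 -3.1] g 0.0148
  row [0.0004 0.0029 0.0049] [-0.0034 -0.0017 -0.0023]
p [0.5716 0.0506 0.1559] yaw 55.73 z [-0.006 -0.003 -1.   ] t 9.93 F [-0.3 -1.1 -5.8] g 0.0146
  row [-0.0005  0.0035  0.0029] [-0.0057 -0.0038 -0.0021]
```

View pics/scene4.png

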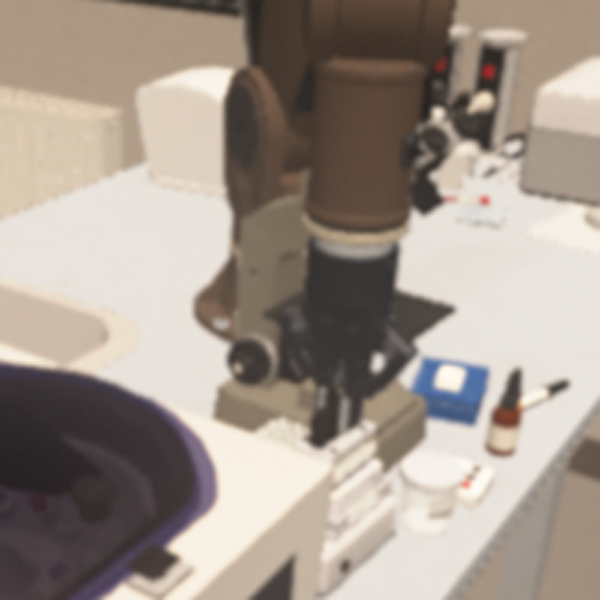

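The block hovers over the far half of the plate, and the arm is clear of the microscope. I'll straighten it and go down gently.

```bash

python3 -m crank '[[0,0.002,0,-0.003,-0.002,-0.001,0],[0,0.0035,0.001,-0.0057,-0.0038,-0.002,0],[0,0.0035,0.002,-0.0057,-0.0038,-0.002,0],[0,0.0035,0.003,-0.0057,-0.0038,-0.002,0],[0,0.0035,0.003,-0.0057,-0.0038,-0.002,0]]' 80 |grep force
python3 -c "
from geo import *
go(.574,.0532,.149,55.85)"
```

```text
wrist_force: [-0.2, -0.2, -3.6]
p [0.5742 0.0535 0.1539] yaw 55.84 z [ 0.002  0.    -1.   ] t 10.35 F [-0.2 -0.2 -3.6] g 0.0146
  row [ 0.     -0.0004  0.0049] [ 0.0014  0.0012 -0.0002]
```

```bash

python3 -m crank '[[0,0,0.001,0.001,0.001,0,0],[0,0,0.002,0.001,0.001,0,0],[0,0,0.003,0.001,0.001,0,0],[0,0,0.004,0.001,0.001,0,0],[0,0,0.005,0.001,0.001,0,0]]' 80
python3 -m crank '[[0,0,0,0,0,0,0],[0,0,0,0,0,0,0],[0,0,0.0005,0,0,0,0],[0,0,0.0005,0,0,0,0],[0,0,0.0005,0,0,0,0]]' 80
```

```text
clock: 10.77
tcp_pos: [0.5743, 0.0535, 0.1489]
eef_rot: [0.0, 0.294, 0.956, 0.0]
wrist_force: [-1.7, -0.0, 7.3]
grip_width: 0.0148
clock: 11.18
tcp_pos: [0.5743, 0.0535, 0.149]
eef_rot: [0.0, 0.294, 0.956, 0.0]
wrist_force: [-3.4, -0.4, 6.5]
grip_width: 0.0145
```

Contact at TCP z 0.149, about 10 N. I'll add a little pressure, then draw toward the dial (-y in tool axes).

```bash

python3 -m crank '[[0,0,0.0005,0,0,0,0],[0,0,0.001,0,0,0,0],[0,0,0.0015,0,0,0,0],[0,0,0.0015,0,0,0,0],[0,0,0.0015,0,0,0,0]]' 80 | egrep 'tcp|force'
python3 -m crank '[[0,-0.002,0,0,0,0,0],[0,-0.004,0,0,0,0,0],[0,-0.006,0,0,0,0,0],[0,-0.008,0,0,0,0,0],[0,-0.010,0,0,0,0,0]]' 80 | egrep 'tcp|force'
python3 -c "
from geo import *
go(.574,.0532,.148,55.85)"
```

```text
tcp_pos: [0.5743, 0.0534, 0.1483]
wrist_force: [-4.0, 0.1, 9.4]
tcp_pos: [0.5699, 0.0458, 0.149]
wrist_force: [2.5, 3.6, 6.2]
p [0.5699 0.0458 0.149 ] yaw 55.86 z [ 0.004  0.002 -1.   ] t 12.02 F [2.5 3.6 6.2] g 0.0145
  row [0.0008 0.0084 0.001 ] [0.0037 0.002  0.0002]
```

```bash

python3 -m crank '[[0,-0.002,0.001,0.003,0.002,0,0],[0,-0.004,0.0015,0.003,0.002,0,0],[0,-0.006,0.002,0.003,0.002,0,0],[0,-0.008,0.002,0.003,0.002,0,0],[0,-0.010,0.002,0.003,0.002,0,0]]' 80 | egrep 'tcp|force'
python3 -m crank '[[0,-0.002,0.001,0,0,0,0],[0,-0.004,0.001,0,0,0,0],[0,-0.006,0.001,0,0,0,0],[0,-0.008,0.001,0,0,0,0],[0,-0.010,0.001,0,0,0,0]]' 80 | egrep 'tcp|force'
python3 -c "
from geo import *
go(.574,.0532,.148,55.85)"
```

```text
tcp_pos: [0.5666, 0.0393, 0.1484]
wrist_force: [4.1, 7.9, 7.8]
tcp_pos: [0.5635, 0.0331, 0.1487]
wrist_force: [6.3, 11.7, 9.5]
p [0.5635 0.0331 0.1487] yaw 56.01 z [ 0.011  0.006 -1.   ] t 12.85 F [ 6.3 11.7  9.5] g 0.0148
  row [0.0025 0.0226 0.001 ] [0.0109 0.0057 0.0028]
```

```bash

python3 -m crank '[[0.0005,-0.004,0.001,0.005,0.003,0.003,0],[0.001,-0.007,0.0015,0.010,0.005,0.003,0],[0.001,-0.009,0.002,0.012,0.006,0.003,0],[0.001,-0.011,0.002,0.012,0.006,0.003,0],[0.001,-0.013,0.002,0.012,0.006,0.003,0]]' 80 | egrep 'tcp|force'
python3 -c "
from geo import *
go(.574,.0532,.148,55.85)"
```

```text
tcp_pos: [0.5586, 0.0252, 0.1485]
wrist_force: [5.9, 8.7, 11.0]
p [0.5586 0.0252 0.1485] yaw 55.94 z [ 0.006  0.002 -1.   ] t 13.27 F [ 5.9  8.7 11. ] g 0.0145
  row [0.003  0.0319 0.0006] [0.0052 0.0037 0.0015]
```

```bash

python3 -m crank '[[0.001,-0.004,0.001,0.005,0.003,0.001,0],[0.002,-0.007,0.0015,0.008,0.004,0.001,0],[0.003,-0.009,0.002,0.008,0.005,0.001,0],[0.0035,-0.011,0.002,0.008,0.005,0.001,0],[0.0035,-0.013,0.002,0.008,0.005,0.001,0]]' 80 | egrep 'tcp|force'
python3 -c "
from geo import *
go(.574,.0532,.148,55.85)"
python3 -m crank '[[0.001,-0.004,0.001,0.005,0.003,0.001,0],[0.002,-0.007,0.0015,0.008,0.004,0.001,0],[0.002,-0.009,0.0015,0.008,0.004,0.001,0],[0.002,-0.011,0.0015,0.008,0.004,0.001,0],[0.002,-0.013,0.0015,0.008,0.004,0.001,0]]' 80 | egrep 'tcp|force'
python3 -c "
from geo import *
go(.574,.0532,.148,55.85)"
```

```text
tcp_pos: [0.5521, 0.0179, 0.1485]
wrist_force: [6.0, 7.1, 11.9]
p [0.5521 0.0179 0.1485] yaw 55.94 z [ 0.005  0.001 -1.   ] t 13.68 F [ 6.   7.1 11.9] g 0.015
  row [0.0017 0.0415 0.0006] [0.0035 0.0041 0.0016]
tcp_pos: [0.5465, 0.0101, 0.1488]
wrist_force: [5.9, 8.4, 10.7]
p [0.5465 0.0101 0.1488] yaw 55.96 z [ 0.005 -0.001 -1.   ] t 14.1 F [ 5.9  8.4 10.7] g 0.0146
  row [0.0013 0.0512 0.0008] [0.0014 0.0045 0.0019]
```

```bash

for k in 1; do :; done
python3 -m crank '[[0.001,-0.004,0.001,0.004,0.003,0.001,0],[0.002,-0.007,0.0015,0.005,0.005,0.001,0],[0.002,-0.009,0.002,0.005,0.005,0.001,0],[0.002,-0.011,0.002,0.005,0.005,0.001,0],[0.002,-0.013,0.002,0.005,0.005,0.001,0]]' 80 | egrep 'tcp|force'
python3 -m crank '[[0.001,-0.004,0.001,0.004,0.003,0.001,0],[0.002,-0.007,0.0015,0.005,0.005,0.001,0],[0.002,-0.009,0.002,0.005,0.005,0.001,0],[0.002,-0.011,0.002,0.005,0.005,0.001,0],[0.002,-0.013,0.002,0.005,0.005,0.001,0]]' 80 | egrep 'tcp|force'
python3 -c "
from geo import *
go(.574,.0532,.148,55.85)"
python3 -m crank '[[0.001,-0.004,0.001,0.004,0.003,0.001,0],[0.002,-0.007,0.0015,0.005,0.005,0.001,0],[0.002,-0.009,0.002,0.005,0.005,0.001,0],[0.002,-0.011,0.002,0.005,0.005,0.001,0],[0.002,-0.012,0.002,0.005,0.005,0.001,0]]' 80 | egrep 'tcp|force'
python3 -c "
from geo import *
go(.574,.0532,.148,55.85)"
```

```text
tcp_pos: [0.5407, 0.0022, 0.1485]
wrist_force: [3.9, 5.3, 11.0]
tcp_pos: [0.535, -0.0058, 0.1483]
wrist_force: [4.7, 6.0, 12.3]
p [ 0.535  -0.0058  0.1483] yaw 56.0 z [ 0.004  0.001 -1.   ] t 14.93 F [ 4.7  6.  12.3] g 0.0145
  row [0.0006 0.0707 0.0005] [0.0029 0.0031 0.0026]
tcp_pos: [0.5296, -0.0133, 0.1481]
wrist_force: [4.1, 6.7, 11.9]
p [ 0.5296 -0.0133  0.1481] yaw 55.99 z [ 0.004  0.001 -1.   ] t 15.35 F [ 4.1  6.7 11.9] g 0.0145
  row [0.0004 0.08   0.0003] [0.0031 0.0023 0.0025]
```

```bash

python3 -m crank '[[0.001,-0.004,0.001,0.004,0.003,0.001,0],[0.001,-0.007,0.0015,0.005,0.005,0.001,0],[0.001,-0.009,0.002,0.005,0.005,0.001,0],[0.001,-0.011,0.002,0.005,0.005,0.001,0],[0.001,-0.012,0.002,0.005,0.005,0.001,0]]' 80 | egrep 'tcp|force'
python3 -c "
from geo import *
go(.574,.0532,.148,55.85)"
python3 -m crank '[[0,0,0.001,0.003,0.003,0.001,0],[0,0.001,0.0015,0.005,0.005,0.001,0],[0,0.003,0.002,0.005,0.005,0.001,0],[0,0.006,0.002,0.005,0.003,0.001,0],[0,0.009,0.002,0.004,0.002,0.001,0]]' 80 | egrep 'tcp|force'
python3 -c "
from geo import *
go(.574,.0532,.148,55.85)"
```

```text
tcp_pos: [0.5248, -0.0213, 0.1478]
wrist_force: [4.5, 6.8, 13.7]
p [ 0.5248 -0.0213  0.1478] yaw 56.0 z [ 0.003  0.002 -1.   ] t 15.77 F [ 4.5  6.8 13.7] g 0.0147
  row [0.0009 0.0893 0.    ] [0.0031 0.0012 0.0026]
tcp_pos: [0.5284, -0.0171, 0.1463]
wrist_force: [-6.9, -8.2, 15.9]
p [ 0.5284 -0.0171  0.1463] yaw 55.79 z [-0.003 -0.003 -1.   ] t 16.18 F [-6.9 -8.2 15.9] g 0.0147
  row [ 0.0018  0.0837 -0.0021] [-0.0045 -0.001  -0.0011]
```

```bash

python3 -m crank '[[0.001,0.004,0.001,-0.004,-0.001,0,0],[0.002,0.007,0.001,-0.005,-0.001,0,0],[0.002,0.010,0.001,-0.005,-0.001,0,0],[0.002,0.014,0.001,-0.005,-0.001,0,0],[0.002,0.018,0.001,-0.005,-0.001,0,0]]' 80 | egrep 'tcp|force'
python3 -m crank '[[0,0.004,0.001,-0.003,-0.001,0,0],[0,0.008,0.001,-0.003,-0.001,0,0],[0,0.012,0.001,-0.003,-0.001,0,0],[0,0.016,0.001,-0.003,-0.001,0,0],[0,0.020,0.001,-0.003,-0.001,0,0]]' 80 | egrep 'tcp|force'
python3 -c "
from geo import *
go(.574,.0532,.148,55.85)"
```

```text
tcp_pos: [0.536, -0.005, 0.146]
wrist_force: [-5.1, -8.7, 15.3]
tcp_pos: [0.5459, 0.0073, 0.1455]
wrist_force: [-10.9, -14.7, 17.1]
p [0.5459 0.0073 0.1455] yaw 55.4 z [-0.001 -0.005 -1.   ] t 17.02 F [-10.9 -14.7  17.1] g 0.0144
  row [ 0.0029  0.0538 -0.0028] [-0.0047  0.0021 -0.0078]
```

```bash

python3 -m crank '[[0.001,0.003,-0.001,-0.004,0.001,-0.004,0],[0.002,0.006,-0.001,-0.005,0.002,-0.008,0],[0.002,0.010,-0.001,-0.005,0.002,-0.008,0],[0.002,0.013,-0.001,-0.005,0.002,-0.008,0],[0.002,0.016,-0.001,-0.005,0.002,-0.008,0]]' 80 | egrep 'tcp|force'
python3 -c "
from geo import *
go(.574,.0532,.148,55.85)"
```

```text
tcp_pos: [0.5526, 0.0179, 0.147]
wrist_force: [-6.1, -8.8, 13.2]
p [0.5526 0.0179 0.147 ] yaw 55.69 z [-0.001 -0.003 -1.   ] t 17.43 F [-6.1 -8.8 13.2] g 0.015
  row [ 0.0022  0.0412 -0.0011] [-0.0031  0.0011 -0.0028]
```

```bash

python3 -m crank '[[0.001,0.004,0.0005,-0.003,0.001,-0.002,0],[0.002,0.007,0.0005,-0.003,0.001,-0.003,0],[0.002,0.010,0.0005,-0.003,0.001,-0.003,0],[0.002,0.014,0.0005,-0.003,0.001,-0.003,0],[0.002,0.018,0.0005,-0.003,0.001,-0.003,0]]' 80 | egrep 'tcp|force'
python3 -m crank '[[0.001,0.004,0.0005,-0.003,0.001,-0.002,0],[0.001,0.008,0.0005,-0.003,0.001,-0.003,0],[0.001,0.011,0.0005,-0.003,0.001,-0.003,0],[0.001,0.014,0.0005,-0.003,0.001,-0.003,0],[0.001,0.016,0.0005,-0.003,0.001,-0.003,0]]' 80 | egrep 'tcp|force'
python3 -c "
from geo import *
go(.574,.0532,.148,55.85)"
```

```text
tcp_pos: [0.5603, 0.0302, 0.147]
wrist_force: [-5.3, -7.1, 14.1]
tcp_pos: [0.5677, 0.0407, 0.1469]
wrist_force: [-5.8, -6.2, 11.2]
p [0.5677 0.0407 0.1469] yaw 55.72 z [-0.002 -0.004 -1.   ] t 18.27 F [-5.8 -6.2 11.2] g 0.0147
  row [ 0.0019  0.0139 -0.0012] [-0.0043  0.0005 -0.0023]
```

Full pass out and back is done. I'll lift off and return to the viewpoint to check the strips.

```bash

python3 -m crank '[[0,0,-0.003,0,0,0,0],[0,0,-0.008,-0.004,0,-0.002,0],[0,0,-0.020,-0.004,0,-0.002,0],[0,0,-0.040,-0.004,0,-0.002,0],[0,0,-0.060,-0.004,0,-0.002,0]]' 80 | egrep 'tcp|force'
python3 -m crank '[[0,0,-0.03,0,0,0,0],[0,0,-0.06,0,0,0,0],[0,0,-0.09,0,0,0,0],[0,0,-0.12,0,0,0,0],[0,0,-0.13,0,0,0,0]]' 80 |egrep 'tcp|force'
python3 -c "
from geo import *
go(.62,-.03,.34,56)"
```

```text
tcp_pos: [0.5664, 0.0403, 0.2063]
wrist_force: [0.0, 1.2, -3.7]
tcp_pos: [0.5676, 0.0398, 0.3401]
wrist_force: [1.8, -0.6, -2.6]
p [0.5676 0.0398 0.3401] yaw 55.78 z [ 0.001 -0.001 -1.   ] t 19.1 F [ 1.8 -0.6 -2.6] g 0.0144
  row [-0.0826 -0.0282  0.0002] [-0.0004  0.0012 -0.0039]
```

```bash

python3 -m crank '[[-0.028,-0.009,0,0,0.001,-0.004,0],[-0.055,-0.018,0,0,0.001,-0.004,0],[-0.0826,-0.028,0,0,0.001,-0.004,0],[-0.0826,-0.028,0,0,0.001,-0.004,0],[-0.0826,-0.028,0,0,0.001,-0.004,0]]' 80 |egrep 'tcp|force'
python3 - <<'E'
from geo import *
from workcell import optics,readout
import cv2
go(.565,-.2,.34,64)
o=readout.observe();s=optics.snapshot("wrist");s["o"]=o;pickle.dump(s,open("wrist5.pkl","wb"))
a=pickle.load(open("wrist3.pkl","rb"))["pixels"]
im=np.vstack([x[62:137,210:325] for x in(a,s["pixels"])])[:,:,::-1]
cv2.imwrite("pics/cmp5.png",cv2.resize(im,None,fx=4,fy=4,interpolation=cv2.INTER_CUBIC))
plan([(.565,-.2,.34,64),(.488,-.3836,.34,71.28)],.16)
E
```

```text
tcp_pos: [0.6198, -0.0322, 0.3383]
wrist_force: [-0.8, 1.4, -2.7]
p [ 0.6198 -0.0322  0.3383] yaw 55.79 z [-0.003 -0.002 -1.   ] t 19.52 F [-0.8  1.4 -2.7] g 0.0147
  row [-0.0491 -0.1695 -0.0012] [-0.0032 -0.0016 -0.1433]
now [ 0.6195 -0.0305  0.3385] yaw 55.92 z [-0.003 -0.001 -1.   ] t 19.57 F [-0.6  0.2 -2.1] j [-0.36  0.38  0.47  1.45 -0.17  1.35  1.1 ]
  call [-0.025 -0.085 -0.001] wz -0.071
  call [-0.019 -0.087 -0.001] wz -0.071
  call [-0.006 -0.099 -0.   ] wz -0.064
  call [ 0.001 -0.1   -0.   ] wz -0.064
```

View pics/cmp5.png

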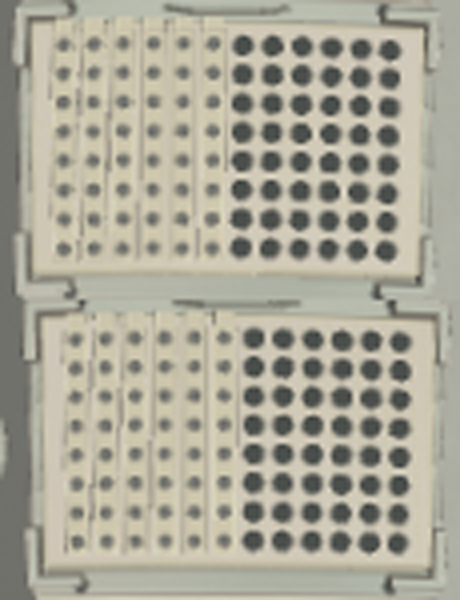

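The six strips now line up with the open wells: in the crop both well rows span about 201 px, where the strips spanned about 204 px before. Sole height worked out from force and TCP height on the return pass was 105 to 106 mm, which matches home. I'll carry the block back.

```bash

python3 -m crank '[[-0.005,-0.017,0,-0.001,-0.002,-0.014,0],[-0.010,-0.034,0,-0.001,-0.002,-0.028,0],[-0.015,-0.051,0,-0.001,-0.002,-0.042,0],[-0.020,-0.068,0,-0.001,-0.002,-0.056,0],[-0.025,-0.085,0,-0.001,-0.002,-0.071,0]]' 80 |grep tcp
python3 -m crank '[[-0.004,-0.017,0,0,0,-0.014,0],[-0.008,-0.034,0,0,0,-0.028,0],[-0.012,-0.051,0,0,0,-0.042,0],[-0.016,-0.069,0,0,0,-0.056,0],[-0.019,-0.087,0,0,0,-0.071,0]]' 80 |grep tcp
python3 -m crank '[[-0.001,-0.02,0,0,0,-0.013,0],[-0.002,-0.04,0,0,0,-0.026,0],[-0.003,-0.06,0,0,0,-0.039,0],[-0.005,-0.08,0,0,0,-0.052,0],[-0.006,-0.099,0,0,0,-0.064,0]]' 80 |grep tcp
python3 -c "
from geo import *
go(.488,-.3836,.34,71.28)"
```

```text
tcp_pos: [0.5916, -0.1141, 0.3379]
tcp_pos: [0.5641, -0.1982, 0.3372]
tcp_pos: [0.526, -0.2894, 0.3365]
p [ 0.526  -0.2894  0.3365] yaw 68.16 z [-0.004  0.002 -1.   ] t 20.82 F [ 0.2 -0.  -2.4] g 0.0149
  row [ 0.0003 -0.1015 -0.0036] [ 0.0006 -0.0048 -0.0545]
```

```bash

python3 -m crank '[[0,-0.03,-0.001,0,-0.002,-0.015,0],[0,-0.06,-0.002,0,-0.004,-0.03,0],[0,-0.09,-0.003,0.001,-0.005,-0.05,0],[0,-0.1015,-0.0036,0.001,-0.005,-0.0545,0],[0,-0.1015,-0.0036,0.001,-0.005,-0.0545,0]]' 80 |grep tcp
python3 -c "
from geo import *
go(.488,-.3836,.20,71.28)"
```

```text
tcp_pos: [0.4857, -0.3863, 0.3397]
p [ 0.4857 -0.3863  0.3397] yaw 71.03 z [-0.001 -0.001 -1.   ] t 21.23 F [-0.5  0.1 -2.5] g 0.0149
  row [-0.0014  0.0035  0.1397] [-0.0018 -0.0008 -0.0043]
```

```bash

python3 -m crank '[[-0.001,0.003,0.02,-0.002,-0.001,-0.004,0],[-0.0014,0.0035,0.055,-0.002,-0.001,-0.004,0],[-0.0014,0.0035,0.09,-0.002,-0.001,-0.004,0],[-0.0014,0.0035,0.125,-0.002,-0.001,-0.004,0],[-0.0014,0.0035,0.14,-0.002,-0.001,-0.004,0]]' 80 |grep tcp
python3 -m crank '[[0,0,0.03,0,0,0,0],[0,0,0.06,0,0,0,0],[0,0,0.09,0,0,0,0],[0,0,0.120,0,0,0,0],[0,0,0.132,0,0,0,0]]' 80 |grep tcp
python3 -c "
from geo import *
go(.488,-.3836,.046,71.28)"
```

```text
tcp_pos: [0.4871, -0.3793, 0.1945]
tcp_pos: [0.4855, -0.3745, 0.0583]
p [ 0.4855 -0.3745  0.0583] yaw 71.53 z [-0.009  0.01  -1.   ] t 22.07 F [-1.   0.5 -3.8] g 0.0148
  row [-0.0054 -0.0079  0.0122] [ 0.0064 -0.012   0.0045]
```

```bash

python3 -m crank '[[-0.002,-0.003,0.001,0.003,-0.006,0.002,0],[-0.0054,-0.0079,0.003,0.0064,-0.012,0.0045,0],[-0.0054,-0.0079,0.006,0.0064,-0.012,0.0045,0],[-0.0054,-0.0079,0.009,0.0064,-0.012,0.0045,0],[-0.0054,-0.0079,0.009,0.0064,-0.012,0.0045,0]]' 80 |egrep 'tcp|force'
python3 -c "
from geo import *
go(.488,-.3836,.0452,71.28)"
```

```text
tcp_pos: [0.4885, -0.384, 0.0501]
wrist_force: [0.2, 0.9, -3.2]
p [ 0.4885 -0.384   0.0501] yaw 71.27 z [ 0.001 -0.001 -1.   ] t 22.48 F [ 0.2  0.9 -3.2] g 0.0148
  row [0.0006 0.0002 0.0049] [-0.0003  0.0015 -0.0001]
```

```bash

python3 -m crank '[[0,0,0.001,0,0.001,0,0],[0,0,0.002,0,0.001,0,0],[0,0,0.003,0,0.001,0,0],[0,0,0.004,0,0.001,0,0],[0,0,0.005,0,0.001,0,0]]' 80 |egrep 'tcp|force'
python3 -m crank '[[0,0,0,0,0,0,0],[0,0,0,0,0,0,0.1],[0,0,0,0,0,0,0.3],[0,0,0,0,0,0,0.7],[0,0,0,0,0,0,1]]' 40 |egrep 'tcp|force|grip'
python3 -m crank '[[0,0,0,0,0,0,1],[0,0,0,0,0,0,1],[0,0,0,0,0,0,1],[0,0,0,0,0,0,1],[0,0,-0.01,0,0,0,1]]' |egrep 'tcp|force|grip'
python3 -c "
from geo import *
go(.488,-.3836,.2,71.28)"
```

```text
tcp_pos: [0.4886, -0.384, 0.0451]
wrist_force: [-0.8, 1.3, 1.5]
tcp_pos: [0.4888, -0.3842, 0.0453]
wrist_force: [0.6, -0.1, -0.7]
grip_width: 0.0489
tcp_pos: [0.4879, -0.3833, 0.054]
wrist_force: [-1.2, 0.7, -0.6]
grip_width: 0.0854
p [ 0.4879 -0.3833  0.054 ] yaw 71.27 z [-0.001  0.001 -1.   ] t 23.73 F [-1.2  0.7 -0.6] g 0.0854
  row [ 0.     -0.0002 -0.146 ] [ 0.0004 -0.0017 -0.0001]
```

```bash

python3 -m crank '[[0,0,-0.03,0,-0.001,0,1],[0,0,-0.06,0,-0.001,0,1],[0,0,-0.09,0,-0.001,0,1],[0,0,-0.12,0,-0.001,0,1],[0,0,-0.15,0,-0.001,0,1]]' |grep tcp
python3 -m crank '[[0,0,-0.03,0,0,0,1],[0,0,-0.06,0,0,0,1],[0,0,-0.09,0,0,0,1],[0,0,-0.12,0,0,0,1],[0,0,-0.13,0,0,0,1]]' |grep tcp
python3 -c "
from geo import *
plan([(.44,-.145,.33,-34)],.2)"
```

```text
tcp_pos: [0.4877, -0.3834, 0.2064]
tcp_pos: [0.4883, -0.3847, 0.342]
now [ 0.4883 -0.3847  0.342 ] yaw 71.23 z [ 0.005 -0.003 -1.   ] t 24.57 F [ 0.2 -1.5  0.9] j [ 0.22  0.38  0.53  1.46 -0.2   1.35  2.01]
  call [0.031 0.053 0.003] wz 0.459
  call [0.051 0.034 0.003] wz 0.459
  call [0.061 0.008 0.003] wz 0.459
  call [ 0.058 -0.02   0.003] wz 0.459
```

```bash

python3 -m crank '[[0.006,0.011,0,0,0,0.092,1],[0.012,0.022,0,0,0,0.184,1],[0.018,0.032,0,0,0,0.276,1],[0.025,0.043,0,0,0,0.368,1],[0.031,0.053,0,0,0,0.459,1]]' |grep tcp
python3 -m crank '[[0.010,0.007,0,0,0,0.092,1],[0.020,0.014,0,0,0,0.184,1],[0.030,0.020,0,0,0,0.276,1],[0.041,0.027,0,0,0,0.368,1],[0.051,0.034,0,0,0,0.459,1]]' |grep tcp
python3 -m crank '[[0.012,0.002,0,0,0,0.092,1],[0.024,0.004,0,0,0,0.184,1],[0.036,0.005,0,0,0,0.276,1],[0.049,0.007,0,0,0,0.368,1],[0.061,0.008,0,0,0,0.459,1]]' |grep tcp
python3 -c "
from geo import *
go(.44,-.145,.33,-34)"
```

```text
tcp_pos: [0.4754, -0.3238, 0.3421]
tcp_pos: [0.463, -0.2631, 0.342]
tcp_pos: [0.4513, -0.2019, 0.342]
p [ 0.4513 -0.2019  0.342 ] yaw -8.51 z [ 0.005 -0.002 -1.   ] t 25.82 F [-0.1 -0.3  0.7] g 0.0854
  row [ 0.0546 -0.0196  0.0118] [5.800e-03 2.000e-04 4.448e-01]
```

```bash

python3 -m crank '[[0.011,-0.004,0.002,0.001,0,0.1,1],[0.022,-0.008,0.004,0.002,0,0.2,1],[0.033,-0.012,0.008,0.004,0,0.3,1],[0.044,-0.016,0.012,0.006,0,0.4,1],[0.0546,-0.0196,0.012,0.006,0,0.445,1]]' |grep tcp
python3 -m crank '[[0,0,0,0,0,0,1],[0,0,0,0,0,0,1],[0,0,0,0,0,0,1],[0,0,0,0,0,0,1],[0,0,0,0,0,0,1]]' |grep tcp
python3 - <<'E'
from geo import *
from workcell import optics,readout
import cv2
go(.44,-.145,.33,-34)
o=readout.observe();s=optics.snapshot("wrist");s["o"]=o;pickle.dump(s,open("wrist6.pkl","wb"))
cv2.imwrite("pics/wrist6.png",cv2.resize(s["pixels"][50:290,100:420,::-1],(800,600),interpolation=cv2.INTER_CUBIC))
E
```

```text
tcp_pos: [0.4392, -0.1444, 0.3294]
tcp_pos: [0.4392, -0.1452, 0.3295]
p [ 0.4392 -0.1452  0.3295] yaw -34.38 z [-0.001  0.    -1.   ] t 26.65 F [-0.9 -0.8 -0.3] g 0.0856
  row [ 0.0006  0.0006 -0.0005] [-0.001   0.0004 -0.0066]
```

View pics/wrist6.png

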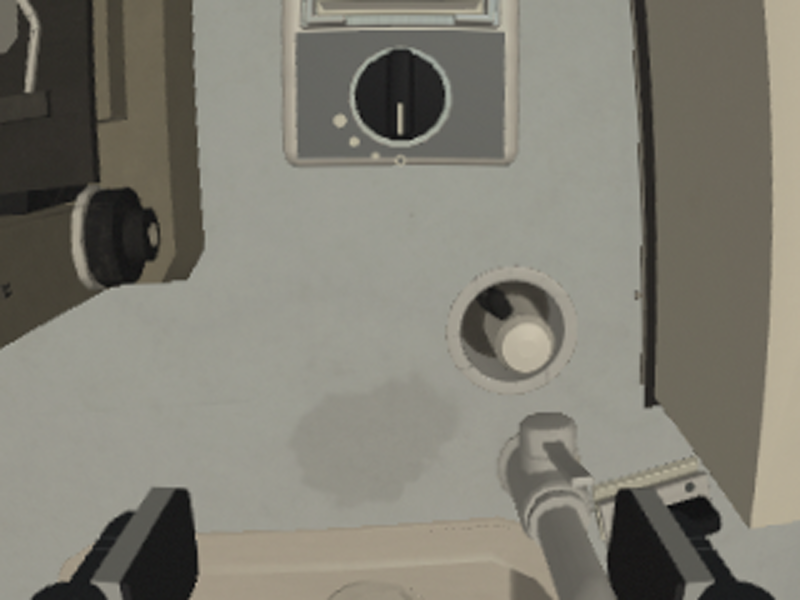

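The dial sits at (400,95) in this crop, with its bar lined up with the tool's x axis and the white line toward me. It's still at 0.

```bash
python3 - <<'E'
from geo import *
s=pickle.load(open("wrist6.pkl","rb"))
f=lambda u,v,z:wpix(s,100+(u+.5)/2.5-.5,50+(v+.5)/2.5-.5,z)
print("ring",f(400,97,.066),"bar",f(400,93,.097),"line end",f(400,135,.097),"top",f(400,51,.097))
go(.4940,-.0625,.2,-34.15)
E
```

```text
ring [ 0.49338141 -0.06236007  0.066     ] bar [ 0.49360499 -0.06226226  0.097     ] line end [ 0.48191073 -0.0793324   0.097     ] top [ 0.5053801  -0.04506974  0.097     ]
p [ 0.4391 -0.1451  0.3295] yaw -34.38 z [-0.001  0.    -1.   ] t 26.7 F [-0.1  0.6  1.4] g 0.0855
  row [ 0.0992 -0.0012  0.1294] [-0.0011  0.0005 -0.0041]
```

```bash

python3 -m crank '[[0.02,0,0.005,-0.001,0,-0.004,1],[0.045,-0.001,0.02,-0.001,0,-0.004,1],[0.070,-0.0015,0.045,-0.001,0,-0.004,1],[0.0988,-0.0015,0.075,-0.001,0,-0.004,1],[0.0988,-0.0015,0.105,-0.001,0,-0.004,1]]' |egrep 'tcp|force'
python3 -m crank '[[0,0,0.02,0,0,0,1],[0,0,0.05,0,0,0,1],[0,0,0.08,0,0,0,1],[0,0,0.08,0,0,0,1],[0,0,0.08,0,0,0,1]]' |egrep 'tcp|force'
python3 -c "
from geo import *
go(.4936,-.0627,.083,-34.15)"
```

```text
tcp_pos: [0.497, -0.0572, 0.2231]
wrist_force: [0.5, 0.7, -0.6]
tcp_pos: [0.4964, -0.0573, 0.1424]
wrist_force: [0.5, 0.1, 0.5]
p [ 0.4964 -0.0573  0.1424] yaw -33.79 z [-0.001  0.    -1.   ] t 27.53 F [0.5 0.1 0.5] g 0.0856
  row [-0.006   0.0008  0.0594] [-0.0013  0.0005  0.0064]
```

```bash

python3 -m crank '[[-0.003,0.0004,0.01,-0.001,0,0.006,1],[-0.006,0.0008,0.025,-0.001,0,0.006,1],[-0.006,0.0008,0.040,-0.001,0,0.006,1],[-0.006,0.0008,0.055,-0.001,0,0.006,1],[-0.006,0.0008,0.0585,-0.001,0,0.006,1]]' |egrep 'tcp|force'
python3 -c "
from geo import *
go(.4936,-.0627,.083,-34.15)"
```

```text
tcp_pos: [0.4938, -0.0628, 0.0835]
wrist_force: [-1.1, 0.3, 0.6]
p [ 0.4938 -0.0628  0.0835] yaw -34.15 z [-0. -0. -1.] t 27.95 F [-1.1  0.3  0.6] g 0.0856
  row [-0.     -0.0002  0.0005] [-0.0002  0.0003  0.0001]
```

```bash

python3 -m crank '[[0,0,0,0,0,0,0.5],[0,0,0,0,0,0,0],[0,0,0,0,0,0,0],[0,0,0,0,0,0,0],[0,0,0,0,0,0,0]]' 50
python3 -m crank '[[0,0,0,0,0,0,0],[0,0,0,0,0,0,0],[0,0,0,0,0,0,0],[0,0,0,0,0,0,0],[0,0,0,0,0,0,0]]' 50
python3 -c "
from geo import *
go(.4936,-.0627,.083,-34.15)
from workcell import readout;print(readout.observe()['torque'])"
```

```text
clock: 28.37
tcp_pos: [0.4943, -0.0627, 0.0842]
eef_rot: [0.0, 0.884, 0.468, 0.0]
wrist_force: [0.3, -0.5, 0.7]
grip_width: 0.0258
clock: 28.78
tcp_pos: [0.4941, -0.0625, 0.0847]
eef_rot: [-0.0, 0.883, 0.468, 0.001]
wrist_force: [-3.3, 1.0, 7.1]
grip_width: 0.0117
p [ 0.4941 -0.0625  0.0847] yaw -34.13 z [ 0.001  0.001 -1.   ] t 28.78 F [-3.3  1.   7.1] g 0.0117
  row [-0.0005 -0.0003  0.0017] [ 0.0004 -0.0011  0.0003]
[0.17073356 0.51442357 0.02890344]
```

```bash

python3 -m crank '[[0,0,0,0,0,0.08,0],[0,0,0,0,0,0.16,0],[0,0,0,0,0,0.24,0],[0,0,0,0,0,0.32,0],[0,0,0,0,0,0.40,0]]' 60 |egrep 'tcp|force|grip'
python3 -c "
from geo import *
go(.494,-.0626,.0845,-34.13-69.9)
from workcell import readout;print(readout.observe()['torque'])"
```

```text
tcp_pos: [0.4943, -0.0626, 0.0848]
wrist_force: [0.2, -0.9, -2.8]
grip_width: 0.0119
p [ 0.4943 -0.0626  0.0848] yaw -57.26 z [ 0.001  0.    -1.   ] t 29.2 F [ 0.2 -0.9 -2.8] g 0.0119
  row [-0.0002 -0.0002  0.0003] [-2.000e-04 -1.300e-03  8.163e-01]
[-0.30753319 -0.15192715  0.12620693]
```

```bash

python3 -m crank '[[0,0,0,0,0,0.08,0],[0,0,0,0,0,0.16,0],[0,0,0,0,0,0.24,0],[0,0,0,0,0,0.32,0],[0,0,0,0,0,0.40,0]]' 60 |egrep 'force|grip'
python3 -m crank '[[0,0,0,0,0,0.10,0],[0,0,0,0,0,0.20,0],[0,0,0,0,0,0.30,0],[0,0,0,0,0,0.38,0],[0,0,0,0,0,0.41,0]]' 60 |egrep 'tcp|force|grip'
python3 -c "
from geo import *
go(.494,-.0626,.0845,-34.13-69.9)
from workcell import readout;print(readout.observe()['torque'],readout.observe()['joint_positions'])"
```

```text
wrist_force: [1.0, -1.5, -4.8]
grip_width: 0.0116
tcp_pos: [0.4943, -0.0631, 0.0848]
wrist_force: [1.3, -1.9, -2.5]
grip_width: 0.0117
p [ 0.4943 -0.0631  0.0848] yaw -104.09 z [ 0.001 -0.001 -1.   ] t 30.03 F [ 1.3 -1.9 -2.5] g 0.0117
  row [-0.0004 -0.0005  0.0003] [ 0.0008 -0.0016 -0.001 ]
[-0.5746248 -0.0054684  0.1267634] [-0.6163716   0.57254931  0.90187679  2.09864915 -0.65189104  0.77434487
 -1.1182993 ]
```

The tool has turned 1.22 rad and the moment is 0.127 N m, close to the expected return spring. I'll hold, then make a final visual check.

```bash

python3 -m crank '[[0,0,0,0,0,0,0],[0,0,0,0,0,0,0],[0,0,0,0,0,0,0],[0,0,0,0,0,0,0],[0,0,0,0,0,0,0]]' 60 |egrep 'tcp|force|grip'
python3 - <<'E'
from geo import *
from workcell import optics,readout
import cv2
w=optics.snapshot("wrist")["pixels"];t=optics.snapshot("top")["pixels"]
go(.494,-.0626,.0845,-34.13-69.9);print(readout.observe()['torque'])
im=np.hstack([cv2.resize(w,(400,300)),cv2.resize(t,(400,300))])
im2=np.hstack([cv2.resize(w[180:330,160:360],(400,300),interpolation=2),cv2.resize(t[110:260,140:340],(400,300),interpolation=2)])
cv2.imwrite("pics/final.png",np.vstack([im,im2])[:,:,::-1])
E
```

```text
tcp_pos: [0.4942, -0.0632, 0.0848]
wrist_force: [-0.0, -1.0, -3.9]
grip_width: 0.0118
p [ 0.4943 -0.0632  0.0848] yaw -104.06 z [ 0.001 -0.001 -1.   ] t 30.55 F [ 1.  -2.  -3.9] g 0.0115
  row [-0.0004 -0.0005  0.0003] [ 0.0007 -0.0016 -0.0006]
[-0.41500131 -0.02777961  0.10848305]
```

View pics/final.png

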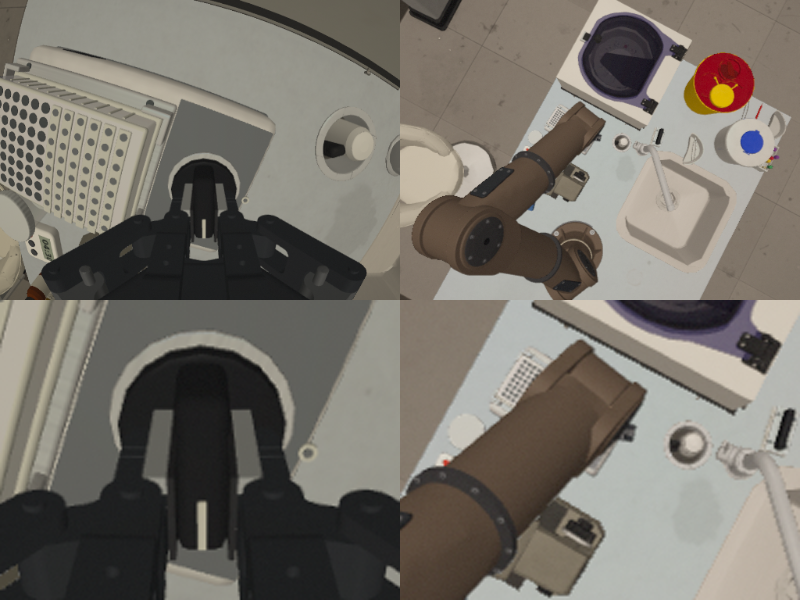

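```bash
python3 -c "
from workcell import arm;print(arm.hand_in())"
```

```text
the job is handed in; nothing more can be done
None
```

I pressed the six cap strips, set the block back down, turned the dial to full speed, and handed in at about 30.6 s of the 72 s while still holding it there.

- **Strips:** I drew the block over all six and back at about 13–20 N net, with the sole off its stop. After this pass the force and height readings put the sole about 1–2 mm above the plate, which fits fully home. Before-and-after pictures agree. I did not measure each strip separately.
- **Block:** It was set down on its original spot on the bench, and the last top view shows it standing upright.
- **Dial:** The bar was gripped at 60 N and turned 1.22 rad clockwise, measured as tool rotation (third click is 1.2). The last picture shows the bar still in line with the fingers, and the wrist felt about 0.11–0.13 N m of moment, a bit under the 0.15 N m spring value given for that angle.
- **Other items:** Cup and timer appear in place in the last pictures. The dropper bottle was out of clear view at the end, but nothing came near it.

**Disagreement:** the two cameras put the plate about 4 mm apart along x. I used the average, and the later close view of the dial agreed with it to about 1.5 mm.

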